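# Crank the instrument stand's tray up to the set collar

## Robot

A 6-joint arm with a two-finger parallel gripper is mounted at the origin on a cart in front of the work surface, level with it; the furniture and walls round the work are solid. World frame = base frame: x ahead of the robot, y to its left, z up, the work surface at z = 0. Lengths are in m, angles in rad, forces in N, time in s.
With the tool pointing down it reaches from about 0.3 to 0.825 m from the base axis. Payload 5.4 kg.
Tool frame: the origin (TCP) lies at the very end of the fingers, on their centre line; the grasp point (between the pads) lies 19 mm behind it; z points along the fingers, y is the line along which they close (so a half turn about z gives the same grasp; the last joint's range is limited). The gripper opens to 92 mm and grips with 3 to 60 N. Pads are 20 mm wide; open, the fingers measure 128 mm over their backs; the gripper's body (75 mm by 189 mm) begins 69 mm behind the grasp point.
Start: joints at [1.036, 0.158, 1.597, -0, 1.386, -0.21], TCP at [0.184, 0.545, 0.215] pointing down, gripper open.
Joint ranges: [-2.91, 2.91], [-0.94, 2.29], [0.18, 2.7], [-1.29, 4.43], [0.17, 2.64], [-3, 3]. Speed limits (rad/s): [2.57, 2.57, 3.14, 3.14, 3.14, 3.14].

## Interface

Orientations are given as a rotation vector (axis times angle).
In Python, from workcell import bot, optics, status gives the robot as it stands (bot), with the cameras (optics) and the readings (status). Calls block until the motion is done:
- bot.goto(position, orientation): joint-space move of the TCP to a pose.
- bot.line_to(position, rot=None, max_speed=0.15): straight line of the TCP; rot=None keeps the orientation; max_speed is the mean speed in m/s.
- bot.set_joints(angles): joint-space move.
- bot.set_gripper(opening, newtons=None): opening from 0.0 (shut) to 1.0 (fully open); newtons is the grip in N (None keeps the last); returns when the fingers have stopped.
- bot.hold(seconds).
- bot.inverse_kinematics(position, orientation): joint angles nearest the present ones, or None.
- optics.read_camera(name): name is "scene" or "side" or "wrist"; returns a dict with "pixels" (384x512x3 uint8, blue, green, red), "fx", "fy", "cx", "cy" (pixels), "R" (3x3) and "t" (3): a world point X has camera coordinates R X + t. Camera axes: x right, y down, z forward; pixel columns grow to the right and rows downward; lengths in m; the calibration is good to about 2 mm. A picture is of the moment at which its call begins. There is no depth.
A pose or a line that the arm cannot do raises bot.MotionError and nothing moves.
- bot.job_done(): hands the job in; it is judged then, once.
Readings, each from a call of its own:
- status.current_clock(): time.
- status.current_joints(): joint angles.
- status.current_joint_vel(): joint speeds.
- status.current_effort(): joint torques, N m.
- status.current_ee_pos(): TCP position.
- status.current_tool_rot(): TCP orientation.
- status.current_contact_force(): force on the tool from outside, world axes, zero at the start.
- status.current_ft_torque(): the same for the moment, N m.
- status.current_opening(): opening from 0.0 (shut) to 1.0 (fully open).
- status.current_grip_force(): force on a finger pad.
Only numpy, scipy, OpenCV 4.12 (cv2) and the standard library are available. Lean on these libraries where they do the work, as an engineer would, in place of code of your own. Each camera call takes 0.05 s, during which the arm holds its last target. There are 200 camera calls.

## Task

Wind the instrument stand's tray up with its three-grip hand crank, taking hold of grip after grip in front of the overhanging tray, until the tray's pointer is level with the middle of the collar on the scale post. Then let go of the crank, and leave the collar and the other things on the trolley where they are.

Things in the scene. Friction and masses are not known exactly. Their poses are not given: they have to be found in the camera images.
- stand: white crank-lift instrument stand fixed to the worktop, base 235 x 190 mm. Origin on the worktop straight below the crank's hub; x to the back of the stand (away from the robot), y to its left, z up. Hub 95 mm above the origin; crank axis leans 25 degrees from vertical to the front (-x). Gear column behind the crank: x 75 to 155, y +-65, 163 mm high. Base from x -70 to 165 mm
- crank (a joint): turn of the crank, rad, growing clockwise seen looking down on the grips from the front (grip nearest the robot moves to the stand's left, +y); clockwise raises the tray 20 mm a turn, anticlockwise lowers it. Starts at 0 to 2.1; range -0.1 to 18. Needs about 0.25 to 0.4 N m (4 to 7 N at a grip); stays where it is left
- tray_edge (a point): middle of the front edge (8 mm wire) of the wire tray, 225 x 176 mm, carrying a steel tin; tray x -45 to 180, y +-88 in the stand's frame, 270 mm high or more. It overhangs the crank: a hand cannot come straight down, nor reach grips in the back half of their circle; it must lean about 25 degrees, in line with the grip, and work within about 70 degrees either side of the frontmost point
- grip_a (a point): centre of one of three alike black round grips (24 mm diameter, 55 mm long) standing on the crank's three arms, 62 mm from the crank axis, 120 degrees apart; on the grip's axis, 34 mm above the middle of the 8 mm thick arm, 26 mm below the grip's rounded end. z points out along the grip, parallel to the crank axis. The grip spins freely on its pin: a hand holding it need not turn with the crank
- grip_b (a point): as grip_a, the next one
- grip_c (a point): as grip_a, the third one
- pointer (a point): tip of the small flat pointer (4 mm thick, 12 mm wide) that sticks out of the left edge of the tray towards the scale post; middle of its thickness; it rises with the tray
- collar_mid (a point): middle of the dark steel collar (24 mm diameter, 12 mm high, with a small black thumbscrew) clamped on the thin upright scale post left of the tray, 13 mm beyond the pointer; the point is at half the collar's height. It is already set: leave it. It starts 20 to 34 mm above the pointer, so a little over one to under two turns
- round_dish: round steel dish, 166 mm across, 46 high, left on the worktop; bystander
- small_cup: steel cup, 63 mm across, 38 high, right of the stand; bystander
- brown_bottle: brown capped bottle, 46 mm across, 102 high, left of the stand; bystander
- gauze: flat sealed pouch, 60 x 88 x 9 mm, front left of the stand; bystander
- canister: steel lidded canister, 68 mm across, 86 high, at the right; bystander
- clamp: scissor-like steel clamp, 57 x 148 x 8 mm, lying at the right; bystander
- torch: metal pen torch, 14 x 129 mm, lying front right; bystander

How it is judged:
At the end, for the whole second after the job is handed in: the tray's pointer is within 4 mm of the height of the collar's middle, and the crank is still (under 0.05 rad/s) and released (z of pointer in the frame of collar_mid between -0.004 and 0.004 m and velocity of joint crank between -0.05 and 0.05 rad/s); the robot touches nothing.
It fails at once if a bystander (dish, cup, bottle, pouch, canister, clamp, torch) is moved more than 25 mm or the bottle tipped (distance of any of round_dish, small_cup, brown_bottle, gauze, canister, clamp, torch from where it was at the start of the episode above 0.025 m or angle between brown_bottle's own z axis and vertical above 0.5 rad).
It fails at once if the set collar is moved more than 3 mm (distance of collar_mid from where it was at the start of the episode above 0.003 m).
It also fails if it takes over 72 s, if anything falls off the work surface, if the arm or the gripper's body presses on something with over 40 N, if the wrist force passes 120 N, or if a joint passes its speed limit or range.

## Working session

There is one attempt and no reset: what is moved stays moved. The work goes in short steps, each a Python script; the robot and the scene stay as the last script left them, time stands still between calls to the robot, and variables do not carry over. Pictures are saved under pics/ and viewed, at most 10 in all, crops included, and the job is handed in when it is done.

```bash
ls; mkdir -p pics
python3 - <<'E'
from workcell import bot, optics, status
import cv2,numpy as np
for n in("scene","side","wrist"):
    c=optics.read_camera(n); cv2.imwrite(f"pics/{n}0.png",c["pixels"])
    R=np.array(c["R"]);print(n,c["fx"],c["cx"],c["cy"],(-R.T@np.array(c["t"])).round(3),R.round(3).tolist())
a=cv2.imread("pics/scene0.png");b=cv2.imread("pics/side0.png")
print(status.current_clock(),status.current_tool_rot())
E
```

```text
pics
workcell.py
scene 378.00344426087463 253.26236528573872 188.8559509021039 [-0.261 -0.523  0.817] [[0.544, -0.839, -0.022], [-0.487, -0.295, -0.822], [0.683, 0.458, -0.569]]
side 480.6351042279155 248.80734426745224 192.9043921263 [0.506 1.166 1.182] [[-1.0, -0.007, 0.004], [-0.007, 0.653, -0.757], [0.002, -0.757, -0.653]]
wrist 266.617692475861 257.68842597022257 189.111655277422 [0.112 0.568 0.384] [[0.319, 0.948, -0.001], [0.913, -0.307, 0.268], [0.254, -0.087, -0.963]]
0.15 [-5.07835387e-01 -3.09975759e+00  2.00441037e-03]
```

View pics/scene0.png

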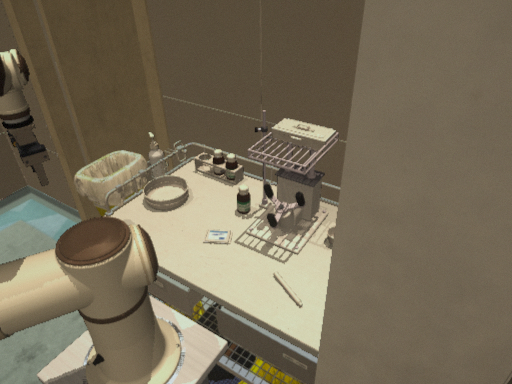

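View pics/side0.png

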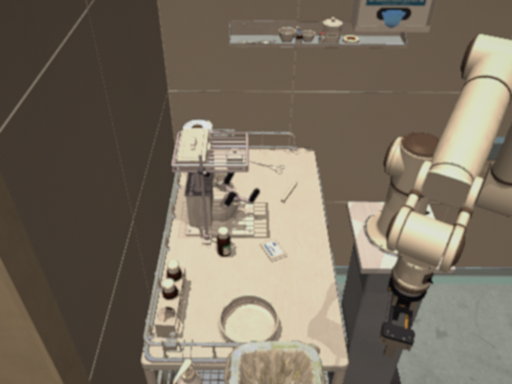

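Run:
```python
import cv2,numpy as np
a=cv2.imread("pics/scene0.png")[110:260,236:346];b=cv2.imread("pics/side0.png")[118:248,170:260]
f=lambda i:cv2.resize(i,None,fx=4,fy=4,interpolation=cv2.INTER_CUBIC)
o=np.zeros((600,800,3),np.uint8);o[:,:440]=f(a);o[:520,440:]=f(b)
cv2.imwrite("pics/crop1.png",o)
```

```text
(no output)
```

View pics/crop1.png

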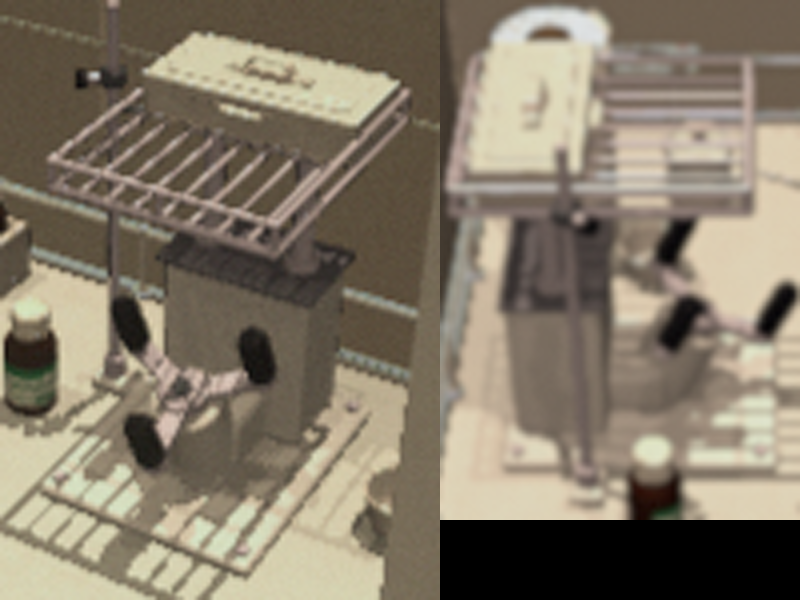

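```bash
cat > h.py <<'E'
from workcell import bot, optics, status
import numpy as np, cv2, pickle
from scipy.optimize import least_squares
from scipy.spatial.transform import Rotation as Ro
def proj(c,X):
    p=np.array(c["R"])@np.asarray(X)+np.array(c["t"]); return np.array([c["fx"]*p[0]/p[2]+c["cx"],c["fy"]*p[1]/p[2]+c["cy"]])
def tri(obs):  # [(cam,px)]
    return least_squares(lambda X:np.concatenate([proj(c,X)-p for c,p in obs]),[.6,0,.2])
AX=np.array([-np.sin(np.radians(25)),0,np.cos(np.radians(25))]) # stand frame
F=np.array([-np.cos(np.radians(25)),0,-np.sin(np.radians(25))]) # frontmost
def grip_s(phi,h=.034): # phi from front, + towards left (clockwise)
    return np.array([0,0,.095])+.062*(np.cos(phi)*F+np.sin(phi)*np.array([0,1,0]))+h*AX
def w(P,s): # stand->world
    c,n=np.cos(s[2]),np.sin(s[2]); return np.array([s[0]+c*P[0]-n*P[1],s[1]+n*P[0]+c*P[1],P[2]])
E
python3 - <<'E'
from h import *
C={n:optics.read_camera(n) for n in("scene","side")}
S=lambda x,y:("scene",np.array([236+(x-1.5)/4,110+(y-1.5)/4]))
D=lambda x,y:("side",np.array([170+(x-441.5)/4,118+(y-1.5)/4]))
G=[(0,S(145,441),1),(1,S(131,322),1),(2,S(257,356),1),(0,D(777,310),1),(1,D(681,322),1),(2,D(678,240),.3)]
B=[((-.07,.095,.004),S(45,487)),((-.07,-.095,.004),S(247,572)),((-.07,.095,.004),D(775,470)),((.165,.095,.004),D(503,468)),
   ((.075,-.065,.163),S(310,290)),((.155,-.065,.163),S(355,255)),((.075,.065,.163),S(165,262))]
T=[((-.045,.088),S(52,160)),((-.045,-.088),S(275,225)),((.18,-.088),S(410,93)),((-.045,.088),D(752,190)),((.18,.088),D(450,185)),((-.045,-.088),D(750,60))]
def res(v):
    s=v[:3];r=[]
    for k,(n,p),wt in G: r.append(wt*(proj(C[n],w(grip_s(v[3]+k*2*np.pi/3,v[5]),s))-p))
    for P,(n,p) in B: r.append(.5*(proj(C[n],w(P,s))-p))
    for P,(n,p) in T: r.append(.5*(proj(C[n],w((*P,v[4]),s))-p))
    return np.concatenate(r)
o=least_squares(res,[.65,-.05,0,0,.3,.034],loss="soft_l1")
print(o.x.round(4)); print(res(o.x).reshape(-1,2).round(1).tolist())
t=tri([(C[n],p) for n,p in(S(114,76),D(563,214))]);print("collar",t.x.round(4),t.fun.round(2))
s=o.x[:3]
c,n=np.cos(s[2]),np.sin(s[2]);d=t.x-[s[0],s[1],0];print("collar stand",c*d[0]+n*d[1],-n*d[0]+c*d[1],d[2])
for k in range(3):print(w(grip_s(o.x[3]+k*2*np.pi/3),s).round(3))
E
```

```text
[ 0.5629 -0.0757  0.0006 -0.0768  0.2992  0.0335]
[[-0.2, 0.1], [-0.2, 0.3], [0.0, 0.2], [-0.1, -0.5], [-0.4, -0.2], [-0.2, -0.3], [-0.9, 0.6], [-0.0, 0.9], [0.0, -0.1], [-0.4, -0.1], [-0.1, 1.3], [-0.3, -0.3], [-0.3, -1.0], [-0.1, -0.0], [0.0, 0.2], [-0.1, 0.1], [-0.7, -0.2], [-0.3, 0.2], [-0.2, -0.2]]
collar [0.6538 0.0447 0.2995] [-0.17  0.18 -0.15 -0.18]
collar stand 0.09095063000951556 0.12030309759884751 0.2994935542953739
[ 0.493 -0.081  0.1  ]
[ 0.573 -0.02   0.137]
[ 0.58  -0.127  0.141]
```

```bash
cat >> h.py <<'E'
ST=np.array([.5629,-.0757,.0006])
def ori(L):
    s,c=np.sin(L),np.cos(L); return Ro.from_matrix(np.array([[-c,0,-s],[0,1,0],[s,0,-c]]).T).as_rotvec()
VIEW=([.49,.09,.324],ori(np.radians(55)))
def look(name,z=(.27,.31)):
    c=optics.read_camera("wrist"); pickle.dump(c,open(f"pics/{name}.pkl","wb"))
    cv2.imwrite(f"pics/{name}.png",c["pixels"]); return c
E
python3 - <<'E'
from h import *
print(bot.inverse_kinematics(*VIEW))
for ph in(-70,0,70):
    P=w(grip_s(np.radians(ph)),ST); print(ph,P.round(3),[None if bot.inverse_kinematics(P-(a-.019)*np.array(AX),ori(np.radians(25))) is None else 'ok' for a in(0,-.07)])
bot.goto(*VIEW)
c=look("v1");print(status.current_clock(),proj(c,[.6538,.0447,.2995]),proj(c,[.654,.031,.272]))
p=proj(c,[.6538,.0447,.285]).astype(int);print(p)
E
```

```text
[-0.13632565 -0.92957377  2.44705343  0.17879106  0.67639881 -1.78932558]
-70 [ 0.529 -0.134  0.117] ['ok', 'ok']
0 [ 0.492 -0.076  0.1  ] ['ok', 'ok']
70 [ 0.529 -0.017  0.117] ['ok', 'ok']
2.2833 [222.84719433 233.22350365] [213.49040401 212.68598803]
[223 222]
```

View pics/v1.png

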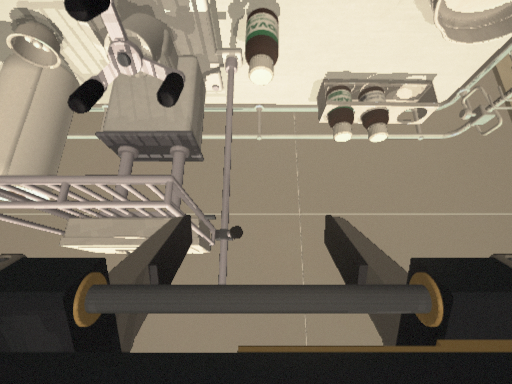

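Run:
```python
import cv2
a=cv2.imread("pics/v1.png")[180:255,165:265]
cv2.imwrite("pics/v1c.png",cv2.rotate(cv2.resize(a,None,fx=8,fy=8,interpolation=cv2.INTER_CUBIC),cv2.ROTATE_180))
```

```text
(no output)
```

View pics/v1c.png

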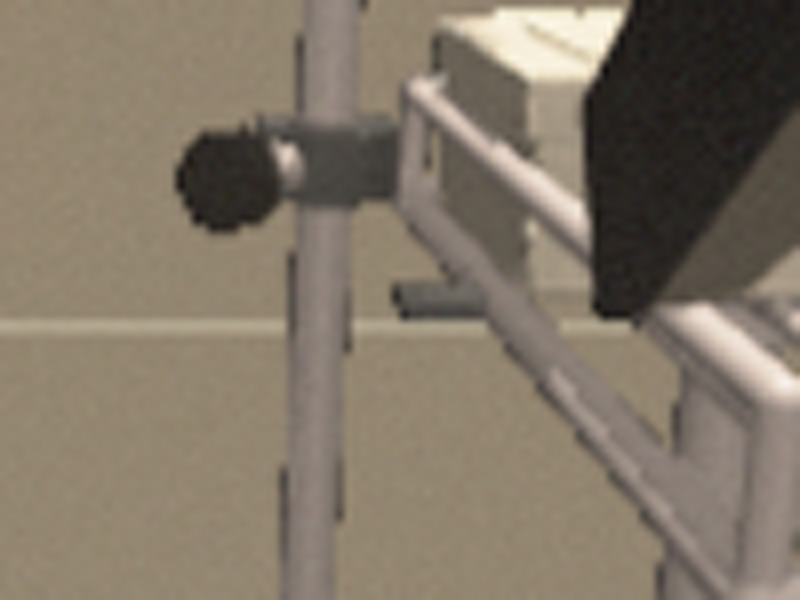

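Run:
```python
from h import *
c=pickle.load(open("pics/v1.pkl","rb"))
def ray(c,p,x):
    R=np.array(c["R"]);o=-R.T@np.array(c["t"]);d=R.T@np.array([(p[0]-c["cx"])/c["fx"],(p[1]-c["cy"])/c["fy"],1]);return o+d*(x-o[0])/d[0]
C={n:optics.read_camera(n) for n in("scene","side")}
t=tri([(C["scene"],[236+112.5/4,110+74.5/4]),(C["side"],[170+121.5/4,118+212.5/4]),(c,[223.2,234.4])])
print(t.x,t.fun.round(2))
a=ray(c,[223.2,234.4],t.x[0]);b=ray(c,[214.8,217.2],t.x[0]);print(a,b,a-b)
print([proj(c,w(grip_s(-.0768+k*2*np.pi/3),ST)).round(1) for k in range(3)])
```

```text
[0.65375642 0.04517809 0.30073801] [-0.32 -0.22 -0.18 -0.41 -0.03 -0.23]
[0.65375642 0.04522954 0.30103733] [0.65375642 0.03311555 0.27821774] [0.        0.012114  0.0228196]
[array([83.4,  0.2]), array([167.4,  88.1]), array([82.5, 94.6])]
```

```bash
cat >> h.py <<'E'
O25=ori(np.radians(25))
def tcp(phi,up=0.,ax=.003): # TCP for grasping grip at phi; up = backed-off distance
    return w(grip_s(phi,.034+ax-.019+up),ST)
def grips(c,phi0):
    hsv=c["pixels"].max(2)
    n,l,st,ce=cv2.connectedComponentsWithStats((hsv<45).astype(np.uint8))
    for k in range(3):
        p=proj(c,w(grip_s(phi0+k*2*np.pi/3),ST))
        i=1+np.argsort(np.linalg.norm(ce[1:]-p,axis=1)+1e3*(st[1:,4]<40))[0]
        print(k,p.round(1),ce[i].round(1),st[i])
E
python3 - <<'E'
from h import *
grips(pickle.load(open("pics/v1.pkl","rb")),-.0768)
bot.goto([.40,.03,.32],ori(np.radians(40)))
bot.goto(tcp(-.0768,.075),O25)
bot.set_gripper(.7,25)
c=look("v2");grips(c,-.0768);print(status.current_clock(),status.current_contact_force())
E
```

```text
0 [83.4  0.2] [85.9  7.7] [ 65   0  45  21 669]
1 [167.4  88.1] [170.8  87.4] [158  73  25  32 504]
2 [82.5 94.6] [85.8 95.4] [ 68  79  36  34 729]Traceback (most recent call last):
  File "<stdin>", line 3, in <module>
host.MotionError: the arm cannot take that pose within its joint ranges
```

Run:
```python
from h import *
bot.goto([.42,.03,.26],O25)
bot.goto(tcp(-.0768,.075),O25)
bot.set_gripper(.7,25)
c=look("v2");grips(c,-.0768);print(status.current_clock(),status.current_contact_force())
```

```text
0 [258.2 200.5] [207.6 315.6] [201 312  14   8  58]
1 [319.3 285.3] [418.5 296.4] [  292   225   220   121 10970]
2 [211.9 292.5] [207.6 315.6] [201 312  14   8  58]
4.25 [ 0.09172144 -0.5646055  -0.45611809]
```

View pics/v2.png

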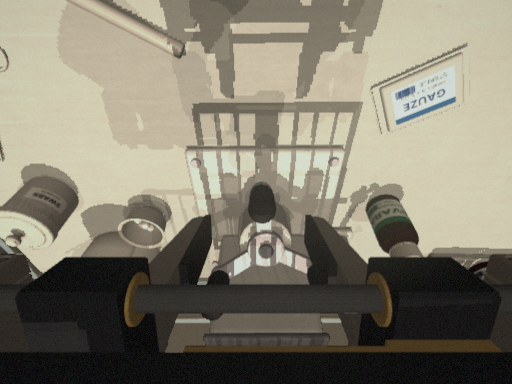

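Run:
```python
from h import *
C={n:optics.read_camera(n) for n in("scene","side")};C["v1"]=pickle.load(open("pics/v1.pkl","rb"));C["v2"]=pickle.load(open("pics/v2.pkl","rb"))
S=lambda x,y:("scene",np.array([236+(x-1.5)/4,110+(y-1.5)/4]))
D=lambda x,y:("side",np.array([170+(x-441.5)/4,118+(y-1.5)/4]))
c=C["v2"]["pixels"].max(2)[175:230,240:285];m=np.argwhere(c<60);g0=m.mean(0)[::-1]+[240,175];print(g0,len(m))
G=[(0,S(145,441),1),(1,S(131,322),1),(2,S(257,356),1),(0,D(777,310),1),(1,D(681,322),1),(1,("v1",[170.8,87.4]),1),(2,("v1",[85.8,95.4]),1),(0,("v2",g0),1)]
B=[((-.07,.095,.004),S(45,487)),((-.07,-.095,.004),S(247,572)),((-.07,.095,.004),D(775,470)),((.165,.095,.004),D(503,468)),
   ((.075,-.065,.163),S(310,290)),((.155,-.065,.163),S(355,255)),((.075,.065,.163),S(165,262))]
def res(v):
    r=[proj(C[n],w(grip_s(v[3]+k*2*np.pi/3),v))-p for k,(n,p),_ in G]
    r+=[.3*(proj(C[n],w(P,v))-p) for P,(n,p) in B]
    h=proj(C["v2"],w((0,0,.099),v))-[265,250]
    return np.concatenate(r+[h])
o=least_squares(res,[.56,-.075,0,0])
print(o.x.round(4),res(o.x).reshape(-1,2).round(1).tolist())
```

```text
[261.54533153 202.02976996] 739
[ 0.5644 -0.073  -0.0117 -0.0949] [[-0.7, -0.5], [-0.8, -0.2], [-0.7, -0.6], [-0.5, -0.1], [-0.8, 0.4], [-0.5, 1.2], [-0.0, 0.4], [-0.6, -0.3], [-0.7, 0.1], [-0.3, 0.4], [-0.2, 0.2], [-0.5, -0.0], [-0.2, 0.7], [-0.2, -0.2], [-0.2, -0.8], [0.1, -1.3]]
```

```bash
sed -i 's/^ST=.*/ST=np.array([.5644,-.073,-.0117])/' h.py
cat >> h.py <<'E'
def stroke(a,b,up=.075):
    bot.line_to(tcp(a,up),max_speed=.15) ; bot.line_to(tcp(a),max_speed=.08)
    bot.set_gripper(0,25); print("grip",status.current_opening(),status.current_grip_force(),status.current_contact_force().round(1))
    m=0
    for ph in np.linspace(a,b,int(np.ceil(abs(b-a)/.2))+1)[1:]:
        bot.line_to(tcp(ph),max_speed=.06); f=status.current_contact_force(); m=max(m,np.linalg.norm(f))
        if m>45: print("high",ph,f); break
    print("F",f.round(1),m,"opening",status.current_opening())
    bot.set_gripper(.7); bot.line_to(tcp(ph,up),max_speed=.12); print("t",status.current_clock(),status.current_contact_force().round(1))
E
python3 - <<'E'
from h import *
stroke(-.095,1.12)
c=look("v3")
S=optics.read_camera("side")["pixels"][118:248,170:260]
o=np.zeros((384,780,3),np.uint8);o[:,:512]=c["pixels"];o[:384,512:]=cv2.resize(S,(268,384),interpolation=cv2.INTER_CUBIC);cv2.imwrite("pics/v3c.png",o)
E
```

```text
grip 0.2528638906149253 25.000992275308818 [-0.5  1.8  2.3]
F [-5.6  4.5  9. ] 11.959291216966594 opening 0.25316739435622543
t 10.1667 [0.1 0.1 0.4]
```

View pics/v3c.png

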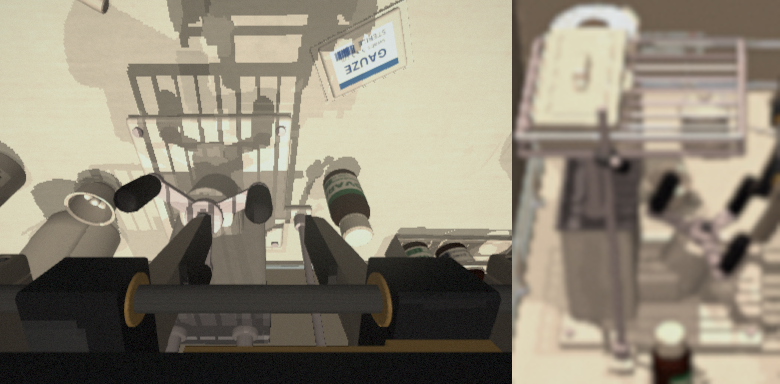

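Run:
```python
from h import *
t=2*np.pi/3
stroke(1.12-t,1.12);stroke(1.12-t,1.12)
bot.goto([.42,.03,.26],O25);bot.goto(*VIEW)
look("v4");print(status.current_clock())
a=cv2.imread("pics/v4.png")[180:255,165:265]
cv2.imwrite("pics/v4c.png",cv2.rotate(cv2.resize(a,None,fx=8,fy=8,interpolation=cv2.INTER_CUBIC),cv2.ROTATE_180))
```

```text
grip 0.2550175584330329 25.000365911598692 [0.3 3.1 2.6]
F [-8.8  3.5 14.5] 18.5759841145731 opening 0.25013237511113573
t 18.2833 [ 0.3 -0.1 -1.4]
grip 0.2534080097815254 25.000014641991584 [-0.6  2.6  3. ]
F [-9.2  3.4 14.5] 19.220295522514622 opening 0.25545934274649085
t 26.3 [-0.   0.2 -0.8]
27.5
```

View pics/v4c.png

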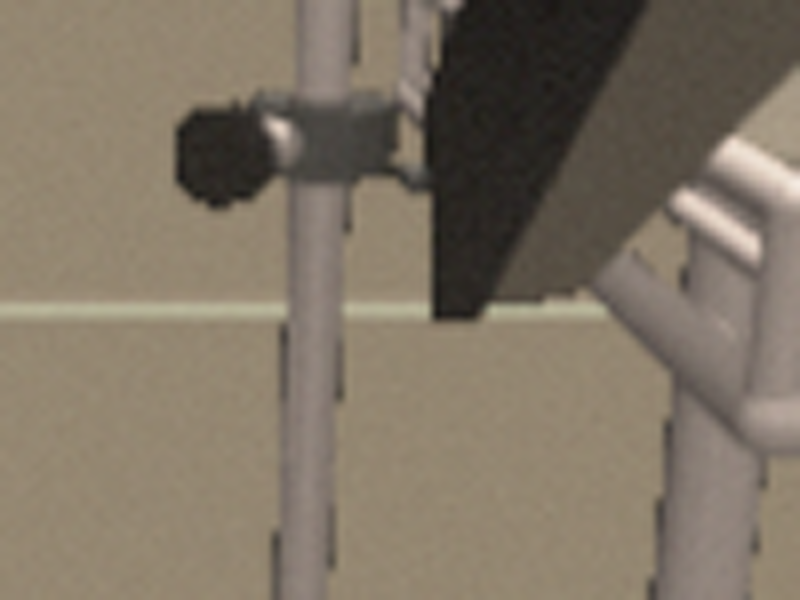

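Run:
```python
from h import *
bot.goto([.42,.03,.26],O25);bot.goto(tcp(-.974,.075),O25)
stroke(-.974,.866)
bot.goto([.42,.03,.26],O25);bot.goto([.48,.13,.324],VIEW[1]);bot.set_gripper(1.0);bot.hold(.3)
c=look("v5");print(status.current_clock(),status.current_contact_force().round(1))
p=proj(c,[.6538,.040,.3005]).astype(int);print(p)
a=c["pixels"][p[1]-37:p[1]+38,p[0]-50:p[0]+50]
cv2.imwrite("pics/v5c.png",cv2.rotate(cv2.resize(a,None,fx=8,fy=8,interpolation=cv2.INTER_CUBIC),cv2.ROTATE_180))
```

```text
grip 0.2523140585252178 25.00259303816165 [-1.8  3.1  3.2]
F [-9.9  2.6 13.8] 18.319523553717303 opening 0.2545082202363563
t 35.825 [0.3 0.5 0.1]
37.9333 [-0.1  0.  -0.9]
[190 235]
```

View pics/v5c.png

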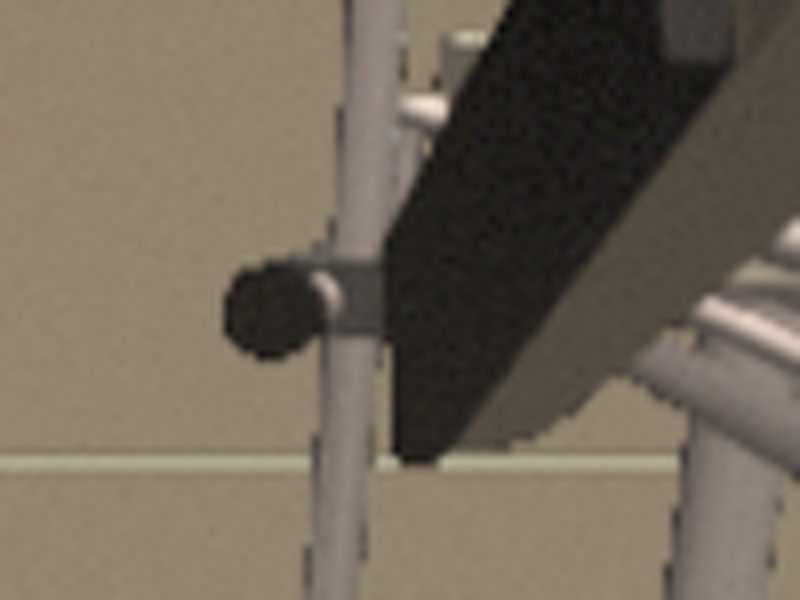

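Run:
```python
from h import *
bot.goto(*VIEW);bot.hold(.3)
c=look("v6");print(status.current_clock())
a=c["pixels"][195:255,175:255]
cv2.imwrite("pics/v6c.png",cv2.rotate(cv2.resize(a,None,fx=10,fy=10,interpolation=cv2.INTER_CUBIC),cv2.ROTATE_180))
```

```text
38.6667
```

View pics/v6c.png

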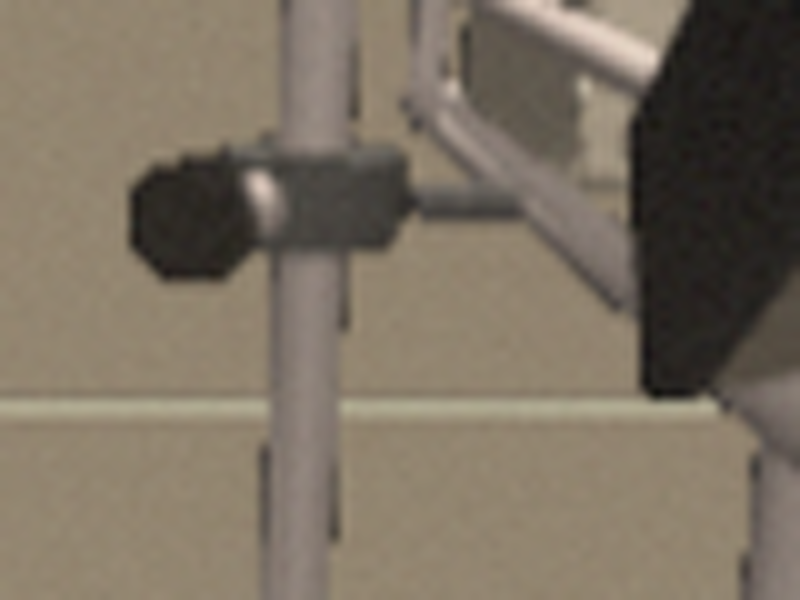

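```bash
python3 -c "
from workcell import bot, optics, status
bot.hold(.3);print(bot.job_done())"
```

```text
the job is handed in; nothing more can be done
None
```

I wound the tray up in four crank strokes and released the crank. In the last picture the pointer was about 0.7 mm below the collar's middle, and I handed the job in at about 39 s; the hand-in call returned no verdict.

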